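# Put the rolling mill in its red gear

### The arm

A 6-joint arm with a two-finger parallel gripper is mounted at the origin on the work surface. World frame = base frame: x ahead of the robot, y to its left, z up, the work surface at z = 0. Lengths are in m, angles in rad, forces in N, time in s.
With the tool pointing down it reaches from about 0.4 to 0.825 m from the base axis. Payload 7 kg.
Tool frame: the origin (TCP) lies at the very end of the fingers, on their centre line; the grasp point (between the pads) lies 19 mm behind it; z points along the fingers, y is the line along which they close (so a half turn about z gives the same grasp; the last joint's range is limited). The gripper opens to 88 mm and grips with 3 to 60 N. Pads are 19 mm wide; open, the fingers measure 130 mm over their backs; the gripper's body (78 mm by 193 mm) begins 47 mm behind the grasp point.
Start: joints at [1.536, 0.359, 0.012, 0, -1.224, -0.288], TCP at [0.214, 0.64, 0.227] pointing down, gripper open.
Joint ranges: [-3.07, 3.07], [-1.43, 2.12], [-1.02, 1.25], [-3.03, 1.67], [-3.05, -0], [-3.03, 3.03]. Speed limits (rad/s): [2.39, 2.39, 3.01, 3.14, 3.14, 3.14].

### API

Orientations are given as [roll, pitch, yaw] about the fixed x, y, z axes, in that order (R = Rz(yaw) Ry(pitch) Rx(roll)).
In Python, from station import arm, vision gives the robot as it stands. The module is installed in compiled form; this text tells all that it offers.
- The arm moves only by the tool jog_arm, never from a script. Its argument "steps" is a list that holds one entry, the list of rows, each a list of 7 numbers: the closure in counts, from 0 (fully open) to 255 (shut), then the shift along the tool's x, y, z scaled (see below), then the turn, a rotation vector about the tool's x, y, z scaled (see below). In form: [[[grip, dx, dy, dz, rx, ry, rz], ...]]. A call has 1 to 8 rows; each row is the pose to reach, as a shift and turn from the pose commanded when the call began, along the tool's axes at that moment; what a row does not reach only later rows make up. The controller multiplies each number of a shift by 250 mm and each number of a turn by 45 degrees. A row lasts 1/10 s, in which the tool goes at most 50 mm and 8.59 degrees, less where a joint would pass 70% of its speed; a pose out of reach is approached as far as the arm can. A call with a number of a shift or a turn outside -1 to 1 is refused whole. A call with a gripper value outside its range is refused whole. The fingers move at their own pace and stop on an object; "newtons" is the grip in N (left out, the last holds). Time passes only in rows, so rows that repeat a pose let the fingers close. It gives the time, the measured TCP pose, the force, the opening and the grip force at its end, in the units of the state.
- arm.get_state(): the state, without advancing time (a new reading comes with each control period).
- vision.grab_frame(name): name is "scene" or "top"; returns a dict with "color" (400x640x3 uint8, red, green, blue), "vfov" (degrees; the focal length in pixels is half the picture's height over the tangent of half this angle, whatever the lens; pixels are square), "cx", "cy" (the principal point, pixels), "k1" (the pictures are not rectified: a ray, as slopes to the right and down, at radius r is drawn at 1 + k1 r^2 times it, then the intrinsics apply), "extrinsics" (4x4, takes a point from world to camera coordinates). Camera axes: x right, y down, z forward; pixel columns grow to the right and rows downward; lengths in m; the calibration is good to about 2 mm. A picture is of the moment at which its call begins. There is no depth.
- arm.job_done(): hands the job in; it is judged then, once.
The state is a dict: "t": time; "q": joint angles; "qd": joint speeds; "joint_efforts": joint torques, N m; "eef_pos": TCP position; "ee_rot": TCP orientation; "force": force on the tool from outside, world axes, zero at the start; "moment": the same for the moment, N m; "width": finger opening in m; "gripper_force": force on a finger pad.
Only numpy, scipy, OpenCV 4.12 (cv2) and the standard library are available. Lean on these libraries where they do the work, as an engineer would, in place of code of your own. Each camera call takes 0.05 s, during which the arm holds its last target. There are 200 camera calls.

### The job

The goldsmith's bench rolling mill stands out of gear. Swing its black-knobbed gear lever round to the notch marked with the red dot, so that it drops into that notch with the white pointer over the red dot, and let go of it.

Things in the scene. Friction and masses are not known exactly. Their poses are not given: they have to be found in the camera images.
- gear_lever: Gear lever of the green bench rolling mill, turning level about a vertical axis. Origin: on that axis, at bench level; its -x axis points along the arm to the knob. Within 0.09 rad of a notch (0.4 rad apart) a spring plunger pulls it in and centres it; between notches it stays put. Moving it takes 1 to 10 N at the knob. Starts in or near neutral, the unmarked middle notch. Stops 0.92 rad either side.
- lever_knob (a point): Grasp point on the lever's black upright knob: 28 mm across, top 25 mm above, foot 23 mm below this point, 125 mm from the axis, 155 mm above the bench. Arm under it 18 mm wide, 10 mm thick; beside the arm it is clear to 49 mm below this point. A brass plunger cap stands 40 mm inward on the arm, lower than this point. A roll stand 284 mm high begins 175 mm from the axis on the robot's right.
- pointer_tip (a point): Tip of the white pointer, 7 mm wide, on the lever's outer end, in line with arm and knob: 165 mm from the axis, 125 mm above the bench, 31 mm above the tops of the dots.
- red_mark: Red painted dot, 22 mm across, 2 mm thick, on the mill's dark quadrant plate; origin at the centre of its underside, 92 mm above the bench, 165 mm from the lever's axis. It marks one of the four outer notches, 0.4 or 0.8 rad to either side of neutral; blue, yellow and green dots mark the others. Seen from above, the line from axis to dot centre is the lever's line when in that notch.

How it is judged:
By the outcome, as a careful person would: the job done as asked, in the order asked, and still so for the second after the job is handed in, with the robot touching nothing.
It also fails if it takes over 29 s, if anything falls off the work surface, if the arm or the gripper's body presses on something with over 40 N, if the wrist force passes 120 N, or if a joint passes its speed limit or range.

## Working session

There is one attempt and no reset: what is moved stays moved. The work goes in short steps, Python scripts to look and compute and a tool call to move; the robot and the scene stay as the last step left them, time stands still between calls to the robot, and variables do not carry over. Pictures are saved under pics/ and viewed, at most 10 in all, crops included, and the job is handed in when it is done.

Besides the shell and the picture viewer there is one more tool, called after "Call:" in YAML: its name, and indented under it one key for each argument. jog_arm: Moves the arm, as the interface text tells. Its arguments: {"type":"object","properties":{"steps":{"type":"array","items":{"type":"array","items":{"type":"array","items":{"type":"number"}}}},"newtons":{"type":"number"}},"required":["steps"]}

```bash
mkdir -p pics; python3 - <<'E'
from station import arm, vision
import cv2,pickle
fs={}
for n in("scene","top"):
    f=vision.grab_frame(n);fs[n]=f
    cv2.imwrite(f"pics/{n}0.png",f["color"][:,:,::-1])
    print(n,f["vfov"],f["cx"],f["cy"],f["k1"],f["extrinsics"])
pickle.dump(fs,open("f0.pkl","wb"))
s=arm.get_state();print(s["t"],s["eef_pos"],s["ee_rot"],s["width"])
E
```

```text
scene 56.49064561711235 317.216747341449 204.8138119258387 -0.07001101650206092 [[ 4.65722312e-01  8.84930324e-01  1.02508185e-03 -3.39442550e-01]
 [ 5.58270272e-01 -2.92908053e-01 -7.76233970e-01 -1.87986310e-01]
 [-6.86612723e-01  3.62081752e-01 -6.30444108e-01  1.07958200e+00]
 [ 0.00000000e+00  0.00000000e+00  0.00000000e+00  1.00000000e+00]]
top 43.362130793192 322.3807158601094 202.34578383946442 -0.02775084546877217 [[ 0.16811581 -0.98576498 -0.00211624  0.0080032 ]
 [-0.96098949 -0.16341146 -0.22314995  0.59771475]
 [ 0.21962759  0.03954872 -0.97478183  0.64215991]
 [ 0.          0.          0.          1.        ]]
0.1 [0.21403183 0.63969953 0.22569758] [ 3.14007413e+00 -1.58742759e-04 -3.22905768e-01] 0.08748993191995393
```

View pics/scene0.png

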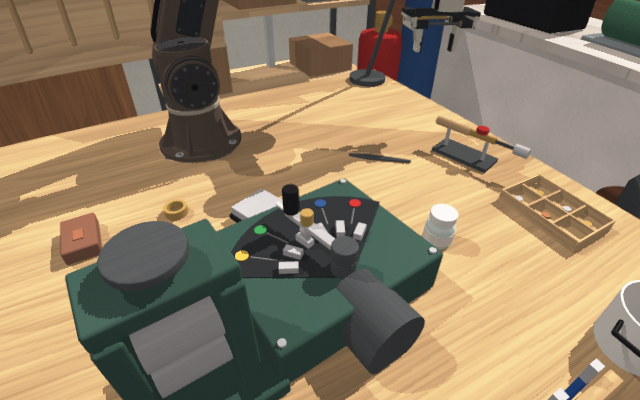

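View pics/top0.png

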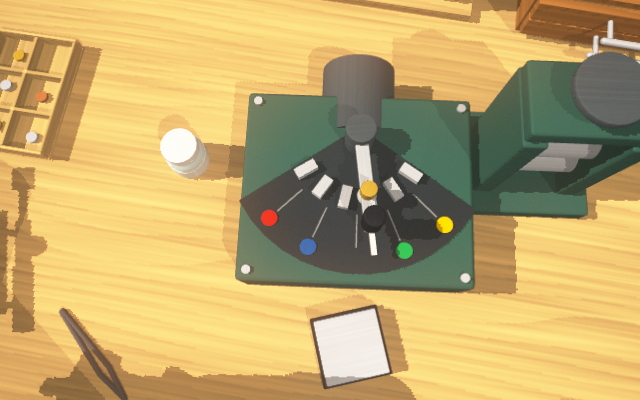

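Both views show the red dot as the outermost one on the robot's left (top px ≈ 269,218), with the blue, green and yellow dots at (308,247), (404,251) and (445,225). The knob top is at ≈ (374,217) and the axis cap at ≈ (361,128). Next I'll measure these.

```bash
cat > h.py <<'E'
import numpy as np,cv2
def ray(f,uv):
    h=f["color"].shape[0]; F=h/2/np.tan(np.radians(f["vfov"]/2))
    K=np.array([[F,0,f["cx"]],[0,F,f["cy"]],[0,0,1.]])
    p=cv2.undistortPoints(np.array([[uv]],float),K,np.array([f["k1"],0,0,0,0.]))[0,0]
    E=f["extrinsics"];R=E[:3,:3]
    return -R.T@E[:3,3], R.T@np.array([p[0],p[1],1])
def onz(f,uv,z):
    o,d=ray(f,uv); return o+d*(z-o[2])/d[2]
def blob(f,lo,hi,near,rad=18,mn=8):
    hsv=cv2.cvtColor(f["color"],cv2.COLOR_RGB2HSV)
    m=cv2.inRange(hsv,np.array(lo),np.array(hi))
    k=np.zeros_like(m);cv2.circle(k,near,rad,255,-1)
    n,l,s,c=cv2.connectedComponentsWithStats(m&k)
    if n<2:return None
    i=1+np.argmax(s[1:,4]);return c[i],s[i]
E
python3 - <<'E'
import pickle,numpy as np
from h import *
from scipy.optimize import least_squares
fs=pickle.load(open("f0.pkl","rb"))
C={"red":([0,150,80],[6,255,255]),"blue":([100,120,60],[125,255,255]),"green":([55,180,90],[80,255,255]),"yellow":([22,170,120],[32,255,255])}
near={"top":dict(red=(269,218),blue=(308,247),green=(404,251),yellow=(445,225)),"scene":dict(red=(355,203),blue=(320,203),green=(260,230),yellow=(242,256))}
P={}
for v in near:
  P[v]=[]
  for c in C:
    b=blob(fs[v],*C[c],near[v][c],14); p=onz(fs[v],b[0],.094);P[v].append(p[:2]);print(v,c,b[0].round(1),b[1],p.round(4))
a=np.array([.8,.4,-.4,-.8])
for v in P:
  D=np.array(P[v])
  def r(x): # neutral direction x[2]; +y side sign s
    t=x[2]+s*a; return (x[:2]+.165*np.c_[np.cos(t),np.sin(t)]-D).ravel()
  for s in(1,-1):
    q=least_squares(r,[D[:,0].mean()+.14,D[:,1].mean(),np.pi]); print(v,s,q.x,q.cost,r(q.x).round(4))
f=fs["top"]
b=blob(f,[0,0,0],[180,255,40],(374,217),14); print("knob",b,onz(f,(374,216),.18))
b=blob(f,[0,0,170],[180,60,255],(374,246),12); print("ptr",b,onz(f,(374.5,255),.125),onz(f,b[0],.125))
E
```

```text
top red [268.7 217.4] [261 210  16  16 214] [0.5492 0.1751 0.094 ]
top blue [307.4 246.3] [300 239  16  16 203] [0.5195 0.1167 0.094 ]
top green [404.3 248.5] [398 243  14  13 118] [ 0.5381 -0.0109  0.094 ]
top yellow [444.3 224.5] [436 217  17  16 210] [ 0.5793 -0.0596  0.094 ]
scene red [354.4 202.6] [349 199  12   8  79] [0.5508 0.1732 0.094 ]
scene blue [319.9 202.8] [314 199  12   9  77] [0.5209 0.1152 0.094 ]Traceback (most recent call last):
  File "<stdin>", line 11, in <module>
TypeError: 'NoneType' object is not subscriptable
```

```bash
python3 - <<'E'
import cv2
i=cv2.imread("pics/top0.png")[100:280,230:480];cv2.imwrite("pics/c0.png",cv2.resize(i,None,fx=3,fy=3,interpolation=cv2.INTER_CUBIC))
E
```

```text
(no output)
```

View pics/c0.png

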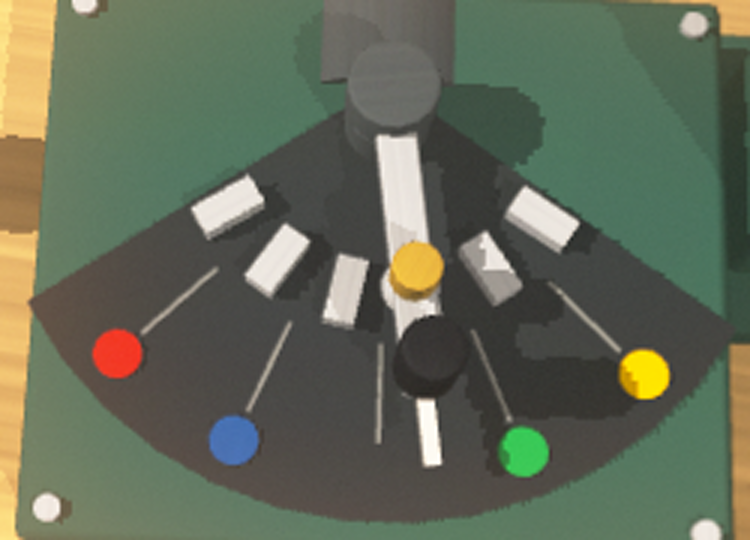

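The crop shows the lever slightly off neutral towards green. The pointer tip is at full-image px ≈ (373.7,255), the knob top at ≈ (373.7,215), and green is partly shaded, centred at ≈ (404.3,250.5).

```bash
python3 - <<'E'
import pickle,numpy as np
from h import *
from scipy.optimize import least_squares
fs=pickle.load(open("f0.pkl","rb"));f=fs["top"]
a=np.array([.8,.4,-.4,-.8])
D=np.array([onz(f,u,.094)[:2] for u in[(268.7,217.4),(307.4,246.3),(404.3,250.5),(444.3,224.5)]])
r=lambda x:(x[:2]+.165*np.c_[np.cos(x[2]-a),np.sin(x[2]-a)]-D).ravel()
q=least_squares(r,[.68,.05,np.pi]);x=q.x;print(x,r(x).round(4))
k=onz(f,(373.7,215),.18);p=onz(f,(373.7,255),.125)
for n,w in(("knob",k),("ptr",p)):
  d=w[:2]-x[:2];print(n,w,np.hypot(*d),np.arctan2(d[1],d[0])%(2*np.pi)-x[2])
o,d=ray(fs["scene"],(290.5,189));print("scene knob top",o+d*(.18-o[2])/d[2])
for t in(.1,0,-.2,-.4,-.6,-.8,-.85):
  print(t,x[:2]+.125*np.array([np.cos(x[2]+t),np.sin(x[2]+t)]))
E
```

```text
[0.67826024 0.0721293  3.26848717] [-0.     -0.     -0.0001 -0.0001  0.0002  0.0003 -0.0001 -0.0002]
knob [0.55762527 0.04167105 0.18      ] 0.12442066287151538 0.12041952103642561
ptr [0.51852181 0.03048627 0.125     ] 0.16507728069324107 0.12812454007953766
scene knob top [0.56234785 0.03921077 0.18      ]
0.1 [0.55646403 0.04401021]
0 [0.55426528 0.05631002]
-0.2 [0.55359412 0.08125935]
-0.4 [0.557893   0.10584469]
-0.6 [0.56699055 0.12908591]
-0.8 [0.58052406 0.15005645]
-0.85 [0.58454094 0.15484383]
```

The fit is consistent to 0.3 mm: axis (0.678, 0.072), lever at +0.124 rad, target -0.8 rad. The knob is at (0.557, 0.041). I'll move above it, staying high.

Call:
jog_arm:
  steps:
    - [[0,0.2,0.15,-0.06,0,0,0],[0,0.35,0.3,-0.06,0,0,0],[0,0.5,0.45,-0.06,0,0,0],[0,0.65,0.6,-0.06,0,0,0],[0,0.8,0.75,-0.06,0,0,0],[0,0.95,0.85,-0.06,0,0,0]]

```text
t: 0.7
eef_pos: [0.3605, 0.3782, 0.2416]
ee_rot: [3.142, 0.0, -0.322]
force: [0.1, 1.0, 0.6]
width: 0.0874
gripper_force: 0.0
```

```bash
cat > go.py <<'E'
import sys,numpy as np
from station import arm
from scipy.spatial.transform import Rotation as R
# target x y z yaw -> scaled tool-frame shift and turn
def rel(s,t,yaw):
    M=R.from_euler("xyz",s["ee_rot"]);T=R.from_euler("xyz",[np.pi,0,yaw])
    return M.inv().apply(np.array(t)-s["eef_pos"])/.25,(M.inv()*T).as_rotvec()/np.radians(45)
if __name__=="__main__":
    v=list(map(float,sys.argv[1:]));s=arm.get_state()
    print(s["t"],s["eef_pos"],s["ee_rot"],s["width"],s["force"],s["gripper_force"]);print(*rel(s,v[:3],v[3]))
E
python3 go.py .557 .041 .23 .251
```

```text
0.7 [0.36052751 0.3782272  0.24156178] [ 3.14156545e+00  2.27189958e-04 -3.22196106e-01] 0.0874323522379486 [0.08616518 1.0259635  0.59632853] 0.0
[1.17259288 1.03064344 0.04600876] [-4.92157002e-05  2.91231706e-04 -7.29815942e-01]
```

Call:
jog_arm:
  steps:
    - [[0,0.15,0.13,0,0,0,-0.15],[0,0.3,0.26,0,0,0,-0.3],[0,0.45,0.39,0,0,0,-0.45],[0,0.6,0.52,0,0,0,-0.6],[0,0.75,0.65,0,0,0,-0.73],[0,0.85,0.75,0,0,0,-0.73],[0,0.85,0.75,0,0,0,-0.73],[0,0.85,0.75,0,0,0,-0.73]]

```text
t: 1.5
eef_pos: [0.5025, 0.1343, 0.2411]
ee_rot: [3.141, 0.001, 0.248]
force: [0.0, -0.4, 0.2]
width: 0.0877
gripper_force: 0.0
```

```bash
python3 go.py .557 .041 .23 .251
```

```text
1.5 [0.50252459 0.13429025 0.24114196] [3.14149559e+00 8.16999909e-04 2.47996735e-01] 0.08770813155677462 [ 0.02615077 -0.40959996  0.17026057] 0.0
[0.11967451 0.41522692 0.0445104 ] [ 0.00012202  0.00104042 -0.00382383]
```

Call:
jog_arm:
  steps:
    - [[0,0.04,0.14,0,0,0,0],[0,0.08,0.28,0,0,0,0],[0,0.12,0.415,0,0,0,0],[0,0.12,0.415,0,0,0,0],[0,0.12,0.415,0.04,0,0,0],[0,0.12,0.415,0.04,0,0,0]]

```text
t: 2.1
eef_pos: [0.556, 0.0432, 0.2297]
ee_rot: [-3.141, 0.003, 0.251]
force: [-0.3, -0.9, -0.7]
width: 0.0872
gripper_force: 0.0
```

```bash
python3 go.py .557 .041 .138 .251; python3 - <<'E'
from station import vision
import cv2
for n in("top","scene"):
    i=vision.grab_frame(n)["color"][:,:,::-1]
    i=i[80:280,200:520] if n=="top" else i[80:280,180:500]
    cv2.imwrite(f"pics/{n}1.png",cv2.resize(i,None,fx=2.4,fy=2.4))
E
```

```text
2.1 [0.55596775 0.04315364 0.22974229] [-3.14114765e+00  2.59923110e-03  2.51376739e-01] 0.08719956430829878 [-0.30567823 -0.88671112 -0.67122062] 0.0
[0.00281029 0.00953414 0.3669589 ] [-0.00056597  0.00330955  0.00047894]
```

View pics/scene1.png

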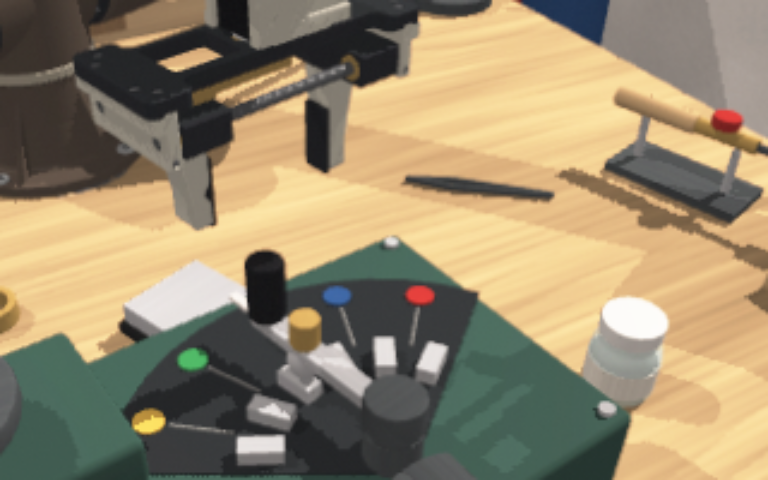

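The open fingers (crop px ≈ (200,220) and (320,165)) straddle the knob from above. I'll descend and grip lightly.

Call:
jog_arm:
  steps:
    - [[0,0,0.003,0.1,0,0,0],[0,0,0.003,0.2,0,0,0],[0,0,0.003,0.3,0,0,0],[0,0,0.003,0.36,0,0,0],[0,0,0.003,0.36,0,0,0],[0,0,0.003,0.36,0,0,0]]

```text
t: 2.8
eef_pos: [0.5577, 0.0421, 0.1422]
ee_rot: [3.141, -0.0, 0.252]
force: [-0.2, 0.0, -0.1]
width: 0.0878
gripper_force: 0.0
```

Call:
jog_arm:
  steps:
    - [[255,0,0,0,0,0,0],[255,0,0,0,0,0,0],[255,0,0,0,0,0,0],[255,0,0,0,0,0,0],[255,0,0,0,0,0,0],[255,0,0,0,0,0,0],[255,0,0,0,0,0,0],[255,0,0,0,0,0,0]]
  newtons: 20

```text
t: 3.6
eef_pos: [0.5574, 0.0413, 0.1415]
ee_rot: [3.141, 0.0, 0.251]
force: [0.1, -3.8, 0.3]
width: 0.0289
gripper_force: 1.5
```

```bash
python3 - <<'E'
from station import arm
from go import rel
import numpy as np
s=arm.get_state();print(s["t"],s["eef_pos"],s["ee_rot"],s["width"],s["force"],s["gripper_force"])
ax=np.array([.6783,.0721]);n=3.2685
d=s["eef_pos"][:2]-ax;print(np.hypot(*d),np.arctan2(d[1],d[0])%6.2832-n)
for t in np.r_[np.arange(0,-.85,-.1)]:
    w=n+t;print(round(t,2),*[v.round(3) for v in rel(s,[ax[0]+.125*np.cos(w),ax[1]+.125*np.sin(w),s["eef_pos"][2]],w-np.pi)])
E
```

```text
3.6 [0.55742683 0.04128791 0.1415152 ] [3.14137273e+00 2.91848555e-04 2.50554400e-01] 0.02888938746488256 [ 0.12249179 -3.81897225  0.30235991] 1.476464867591858
0.12473855538816046 0.12270420611734068
0.0 [ 0.003 -0.061 -0.   ] [0.    0.    0.157]
-0.1 [ 0.011 -0.11  -0.   ] [0.    0.    0.285]
-0.2 [ 0.025 -0.159 -0.   ] [0.    0.    0.412]
-0.3 [ 0.043 -0.205 -0.   ] [0.    0.    0.539]
-0.4 [ 0.066 -0.25  -0.   ] [0.    0.    0.667]
-0.5 [ 0.093 -0.292 -0.   ] [0.    0.    0.794]
-0.6 [ 0.124 -0.331 -0.   ] [0.    0.    0.921]
-0.7 [ 0.159 -0.366 -0.   ] [0.    0.    1.049]
-0.8 [ 0.197 -0.398 -0.   ] [0.    0.    1.176]
```

Gripped: width is 28.9 mm and the radius is 124.7 mm, as expected. Next I'll swing along the arc.

Call:
jog_arm:
  steps:
    - [[255,0,0,0,0,0,0],[255,0.003,-0.061,0,0,0,0.157],[255,0.011,-0.11,0,0,0,0.285],[255,0.025,-0.159,0,0,0,0.412],[255,0.043,-0.205,0,0,0,0.539],[255,0.066,-0.25,0,0,0,0.667],[255,0.066,-0.25,0,0,0,0.667],[255,0.066,-0.25,0,0,0,0.667]]

```text
t: 4.4
eef_pos: [0.5583, 0.106, 0.1415]
ee_rot: [-3.141, -0.001, -0.271]
force: [3.5, -2.1, -1.1]
width: 0.0276
gripper_force: 20.0
```

```bash
python3 - <<'E'
from station import arm
from go import rel
import numpy as np
s=arm.get_state();print(s["t"],s["eef_pos"],s["ee_rot"],s["width"],s["force"],s["gripper_force"])
ax=np.array([.6783,.0721]);n=3.2685
d=s["eef_pos"][:2]-ax;print(np.hypot(*d),np.arctan2(d[1],d[0])%6.2832-n)
for t in np.r_[np.arange(-.5,-.85,-.1)]:
    w=n+t;print(round(t,2),*[v.round(3) for v in rel(s,[ax[0]+.125*np.cos(w),ax[1]+.125*np.sin(w),s["eef_pos"][2]],w-np.pi)])
E
```

```text
4.4 [0.55832823 0.10601418 0.14153602] [-3.14125847e+00 -5.58812349e-04 -2.70637733e-01] 0.027631843146999898 [ 3.48615709 -2.14336748 -1.12185602] 19.99984234571457
0.12467316221884762 -0.4024037676650525
-0.5 [ 0.001 -0.049  0.   ] [-0.    -0.001  0.13 ]
-0.6 [ 0.009 -0.098  0.   ] [-0.    -0.001  0.258]
-0.7 [ 0.021 -0.147  0.   ] [-0.001 -0.001  0.385]
-0.8 [ 0.039 -0.193  0.   ] [-0.001 -0.001  0.512]
```

Call:
jog_arm:
  steps:
    - [[255,0.001,-0.049,0,0,0,0.13],[255,0.009,-0.098,0,0,0,0.258],[255,0.021,-0.147,0,0,0,0.385],[255,0.039,-0.193,0,0,0,0.512],[255,0.039,-0.193,0,0,0,0.512],[255,0.039,-0.193,0,0,0,0.512],[255,0.039,-0.193,0,0,0,0.512]]

```text
t: 5.1
eef_pos: [0.5806, 0.1497, 0.1415]
ee_rot: [-3.14, -0.0, -0.673]
force: [4.3, -0.1, -3.6]
width: 0.0276
gripper_force: 20.0
```

```bash
python3 - <<'E'
from station import arm
import numpy as np
s=arm.get_state();print(s["t"],s["eef_pos"],s["ee_rot"],s["width"],s["force"],s["gripper_force"])
d=s["eef_pos"][:2]-[.6783,.0721];print(np.hypot(*d),np.arctan2(d[1],d[0])%6.2832-3.2685)
E
```

```text
5.1 [0.5805758  0.14972827 0.14153712] [-3.14042846e+00 -1.93100950e-04 -6.72920902e-01] 0.027637221713458827 [ 4.31323576 -0.05861676 -3.63723822] 20.000936686992645
0.12480451565819758 -0.7982002691571721
```

At -0.798 rad. Now I'll release, rise and back away so I can look.

Call:
jog_arm:
  steps:
    - [[0,0,0,0,0,0,0],[0,0,0,0,0,0,0],[0,0,0,0,0,0,0],[0,0,0,0,0,0,0],[0,0,0,0,0,0,0],[0,0,0,0,0,0,0],[0,0,0,0,0,0,0],[0,0,0,0,0,0,0]]

```text
t: 5.9
eef_pos: [0.5804, 0.1499, 0.1416]
ee_rot: [3.142, 0.0, -0.675]
force: [0.4, 0.5, 0.2]
width: 0.0852
gripper_force: 0.0
```

Call:
jog_arm:
  steps:
    - [[0,0,0,-0.1,0,0,0],[0,0,0,-0.25,0,0,0],[0,0,0,-0.4,0,0,0],[0,0,0,-0.45,0,0,0],[0,-0.15,-0.15,-0.45,0,0,0],[0,-0.3,-0.3,-0.45,0,0,0],[0,-0.4,-0.45,-0.45,0,0,0],[0,-0.4,-0.6,-0.45,0,0,0]]

```text
t: 6.7
eef_pos: [0.5946, 0.3329, 0.2547]
ee_rot: [-3.14, 0.001, -0.673]
force: [0.9, 0.2, 0.1]
width: 0.0875
gripper_force: 0.0
```

```bash
python3 - <<'E'
from station import arm,vision
import cv2
s=arm.get_state();print(s["t"],s["eef_pos"],s["width"],s["force"])
i=vision.grab_frame("top")["color"][:,:,::-1][80:280,200:460]
cv2.imwrite("pics/top2.png",cv2.resize(i,None,fx=3,fy=3,interpolation=cv2.INTER_CUBIC))
E
```

```text
6.7 [0.59459956 0.3329204  0.25466128] 0.08748652489165161 [0.86667988 0.1904109  0.05731556]
```

View pics/top2.png

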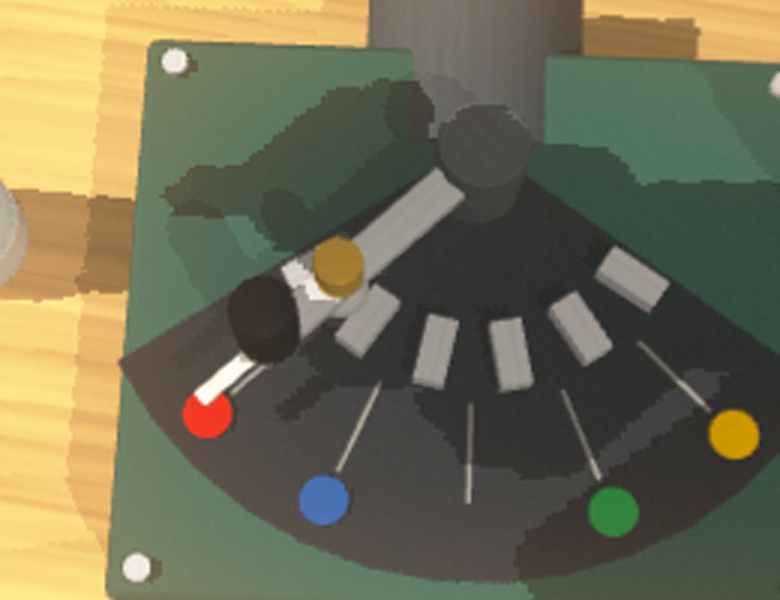

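The lever stands at the red notch, with the pointer tip at crop px ≈ (201,398), i.e. full-image px ≈ (267,212.7), against the red dot at (207,414). The offset looks like parallax from the 31 mm height, so I'll check it by number.

```bash
python3 - <<'E'
import pickle,numpy as np
from h import *
from station import vision
f=vision.grab_frame("top")
for z,u in((.125,(267.3,213)),(.18,(288,184.5))):
  d=onz(f,u,z)[:2]-[.6783,.0721];print(np.hypot(*d),np.arctan2(d[1],d[0])%6.2832-3.2685)
E
```

```text
0.1641735086511814 -0.7925196368166438
0.12626472645539988 -0.7690816389758535
```

The pointer reads -0.793 rad at a radius of 164 mm, so it is in the -0.8 notch over the red dot, and the robot is clear.

```bash
python3 -c "
from station import arm
print(arm.job_done())"
```

```text
the job is handed in; nothing more can be done
None
```

The gear lever is in the red-dot notch with the white pointer over the red dot (measured -0.793 rad, notch at -0.8); it has been let go, the arm is clear, and the job was handed in at about 7 s.

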